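# Key the cobalt glass cell home in the colour viewer

## Task

On the colour viewer in the stained-glass studio, the cobalt blue glass cell rides on the rim of its port because its three ears are out of line with the slots. Take it by its bar and turn it in place, pressing lightly, until the ears fall into the slots and the cell sits fully home and level in its own port; let go. Do not lift it out of the port, do not force it down, and leave the amber and the green cell as they are.

Things in the scene. Friction and masses are not known exactly. Their poses are not given: they have to be found in the camera images.
- blue_cell_bar (a point): Centre of the blue grip bar (54 x 12 x 16 mm) bridging the blue cell, a dark disc 57 mm wide, 18 high, blue glass top, 0.15 kg. x along the bar, y across, z up the axis. Point 44 mm over the underside, 26 over the top; free space below the bar. Three brass ears, 9 mm wide, reach 41 mm out, 8 to 18 mm over the underside, at 0, 120, 240 deg from x. Ears start 28 to 60 deg from the nearest slots. Home is 10 mm down.
- viewer: Fixed grey light box 130 x 400 x 60 mm (x, y, z), origin under its centre, z up. Ports at y = -120, 0, 120 mm: aluminium rings on its top, radius 30 inside, 46 outside, 18 mm high, with 3 full-depth slots 24 mm wide at 0, 120, 240 deg from x. Any ear fits any slot, within about 10 deg. Each port holds one cell, in any order; a riding cell is centred by the ring (1.5 mm play), turns freely, underside 10 mm over the box top.
- amber_cell_bar (a point): Centre of the amber grip bar of the amber cell, a loose bystander of the same make, sizes and axes as the blue cell. It also rides out of key on the rim of its own port (bar centre 114 mm above the table, as the blue one at the start; a cell that is home has it at 104 mm, ear tops level with the ring top), and is to stay so.
- green_cell_bar (a point): Centre of the green grip bar of the green cell, a loose bystander of the same make, sizes and axes as the blue cell. It also rides out of key on the rim of its own port (bar centre 114 mm above the table, as the blue one at the start; a cell that is home has it at 104 mm, ear tops level with the ring top), and is to stay so.
There are look-alikes about, which are no part of the job. What is shaped like the part that bears blue_cell_bar but pink or red is not meant.

How it is judged:
By the outcome, as a careful person would: the job done as asked, in the order asked, and still so for the second after the job is handed in, with the robot touching nothing.
It also fails if it takes over 32 s, if anything falls off the work surface, if the arm or the gripper's body presses on something with over 40 N, if the wrist force passes 120 N, or if a joint passes its speed limit or range.

## Robot

A 6-joint arm with a two-finger parallel gripper is mounted at the origin on the work surface. World frame = base frame: x ahead of the robot, y to its left, z up, the work surface at z = 0. Lengths are in m, angles in rad, forces in N, time in s.
With the tool pointing down it reaches from about 0.2 to 0.875 m from the base axis. Payload 3.4 kg.
Tool frame: the origin (TCP) lies on the centre line of the jaws, within the pads' length; the fingertips stand 11 mm ahead of it and the grasp point (between the pads) lies 8 mm behind it; z points along the fingers, y is the line along which they close (so a half turn about z gives the same grasp; the last joint's range is limited). The gripper opens to 94 mm and grips with 3 to 60 N. Pads are 16 mm wide; open, the fingers measure 119 mm over their backs; the gripper's body (75 mm by 177 mm) begins 78 mm behind the grasp point.
Start: joints at [-1.269, 0.276, 1.505, -0, 1.361, -0.121], TCP at [0.236, -0.524, 0.216] pointing down, gripper open.
Joint ranges: [-2.89, 2.89], [-0.75, 2.08], [0.22, 2.7], [-1.18, 4.32], [0.11, 2.71], [-2.7, 2.7]. Speed limits (rad/s): [2.57, 2.57, 3.14, 3.14, 3.14, 3.14].

## Interface

Orientations are given as a rotation vector (axis times angle).
In Python, from bench import sensors, get_image, camera_info, ctrl gives the robot as it stands.
- The arm moves only by the tool carry_out, never from a script. Its arguments are lists of equal length, an entry for each row: "dp": the shift along the tool's x, y, z in cm, a list of three; "twist": the turn about the tool's z in degrees. A call has 1 to 20 rows; each row shifts and turns the commanded pose from where the row before left it, along the tool's axes as they then stand; what a row does not reach is not made up. A row lasts 1/10 s, in which the tool goes at most 50 mm and 8.59 degrees, less where a joint would pass 70% of its speed; a pose out of reach is approached as far as the arm can. A call with a gripper value outside its range is refused whole. "fingers" is the opening in per cent of the stroke, from 0 (shut) to 100 (fully open), set as the call begins (left out, the last holds). The fingers move at their own pace and stop on an object; "force" is the grip in N (left out, the last holds). Time passes only in rows, so rows that do not move let the fingers close. It gives the time, the measured TCP pose, the force, the opening and the grip force at its end, in the units of the state.
- sensors.state(): the state, without advancing time (a new reading comes with each control period).
- get_image(name): name is "scene" or "top" or "wrist"; returns the picture (400x640x3 uint8, red, green, blue); there is no depth.
- camera_info(name): a dict with "K" (3x3 intrinsics, pixels), "xyz" and "attitude" of the camera in the world. Camera axes: x right, y down, z forward; pixel columns grow to the right and rows downward; lengths in m; the calibration is good to about 2 mm. A picture is of the moment at which its call begins: read the wrist's pose just before it. camera_info takes no time and is no camera call; for the wrist camera it gives the pose at the moment of the call.
- ctrl.hand_in(): hands the job in; it is judged then, once.
The state is a dict: "time": time; "joints": joint angles; "qd": joint speeds; "joint_torque": joint torques, N m; "position": TCP position; "eef_rot": TCP orientation; "contact_force": force on the tool from outside, world axes, zero at the start; "ft_torque": the same for the moment, N m; "width": finger opening in m; "gripper_force": force on a finger pad.
Only numpy, scipy, OpenCV 4.12 (cv2) and the standard library are available. Lean on these libraries where they do the work, as an engineer would, in place of code of your own. Each camera call takes 0.05 s, during which the arm holds its last target. There are 200 camera calls.

## Working session

There is one attempt and no reset: what is moved stays moved. The work goes in short steps, Python scripts to look and compute and a tool call to move; the robot and the scene stay as the last step left them, time stands still between calls to the robot, and variables do not carry over. Pictures are saved under pics/ and viewed, at most 10 in all, crops included, and the job is handed in when it is done.

Besides the shell and the picture viewer there is one more tool, called by a JSON object that holds its "api" and its "payload". carry_out: Moves the arm, as the interface text tells. Its arguments: {"type":"object","properties":{"dp":{"type":"array","items":{"type":"array","items":{"type":"number"}}},"twist":{"type":"array","items":{"type":"number"}},"fingers":{"type":"number"},"force":{"type":"number"}},"required":["dp","twist"]}

```bash
mkdir -p pics; ls; python3 - <<'E'
from bench import sensors,get_image,camera_info
import cv2,numpy as np
for n in("top","scene"):
    im=get_image(n); cv2.imwrite(f"pics/{n}0.png",im[:,:,::-1]); c=camera_info(n); print(n,c)
s=sensors.state();print({k:np.round(v,3) for k,v in s.items()})
E
```

```text
pics
top {'K': array([[451.08846776,   0.        , 321.06567777],
       [  0.        , 451.08846776, 192.68799916],
       [  0.        ,   0.        ,   1.        ]]), 'xyz': array([ 0.38208803, -0.03499145,  1.01049262]), 'attitude': array([-2.14029101,  2.09974449, -0.20362524])}
scene {'K': array([[381.41237632,   0.        , 317.43628366],
       [  0.        , 381.41237632, 201.22109441],
       [  0.        ,   0.        ,   1.        ]]), 'xyz': array([ 1.07958541, -0.39662719,  0.57401461]), 'attitude': array([-2.02142428, -1.0061035 ,  0.53985744])}
{'time': np.float64(0.1), 'joints': array([-1.269,  0.276,  1.506, -0.   ,  1.361, -0.121]), 'qd': array([ 0.001, -0.001, -0.003,  0.   , -0.001, -0.   ]), 'joint_torque': array([ 1.0000e-03, -4.0546e+01, -2.3778e+01,  7.0000e-02,  3.0000e-02,
       -0.0000e+00]), 'position': array([ 0.236, -0.524,  0.216]), 'eef_rot': array([-3.07 , -0.659,  0.   ]), 'contact_force': array([ 0.54 ,  0.177, -0.417]), 'ft_torque': array([0.025, 0.05 , 0.006]), 'gripper_force': np.float64(0.0), 'width': np.float64(0.094)}
```

View pics/top0.png

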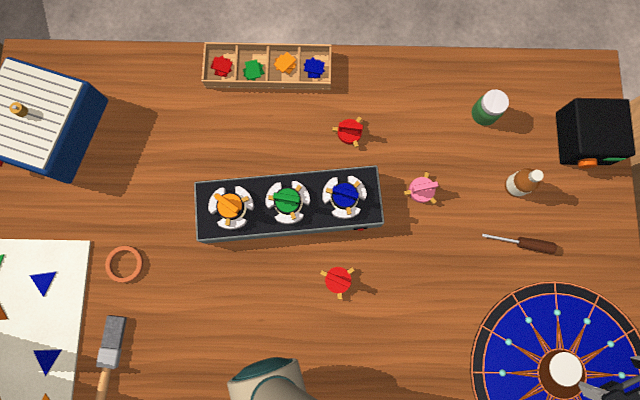

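View pics/scene0.png

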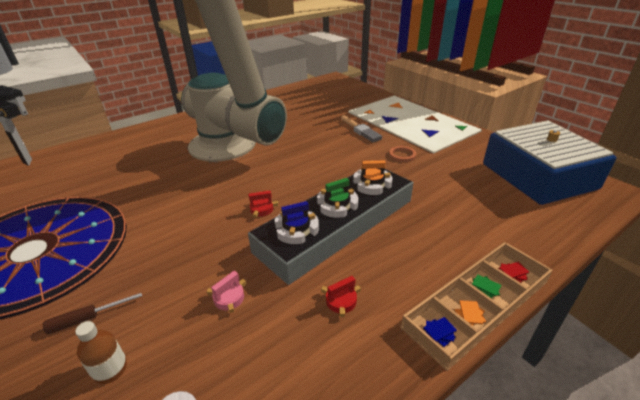

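The top view shows, left to right on the box, amber (229,206), green (288,202) and blue (346,196). These could be taken for the target: red (350,131), red (338,280) and pink (424,189) loose cells, plus the blue glass in the tray (314,68). I choose the blue cell at (346,196), seated in the rightmost port, and check it in a close crop.

```bash
cat > h.py <<'E'
import numpy as np,cv2
from scipy.spatial.transform import Rotation as R
from bench import sensors,get_image,camera_info
def world(c,uv,z):
    "pixels -> world points on the plane at height z"
    d=np.c_[np.atleast_2d(uv),np.ones(len(np.atleast_2d(uv)))]@np.linalg.inv(c["K"]).T@R.from_rotvec(c["attitude"]).as_matrix().T
    return c["xyz"]+d*((z-c["xyz"][2])/d[:,2])[:,None]
def project(c,p):
    q=(np.atleast_2d(p)-c["xyz"])@R.from_rotvec(c["attitude"]).as_matrix()@c["K"].T
    return q[:,:2]/q[:,2:]
E
python3 - <<'E'
from h import *
im=cv2.imread("pics/top0.png"); c=camera_info("top")
cr=cv2.resize(im[160:248,188:392],None,fx=3.9,fy=3.9,interpolation=cv2.INTER_CUBIC); cv2.imwrite("pics/crop.png",cr)
print(cr.shape)
P=world(c,[[196,183],[379,167],[383,222],[198,242]],.06)
print(P.round(4),np.linalg.norm(P-np.roll(P,-1,0),axis=1).round(3))
print(world(c,[[229,205],[288,200],[346,196]],.114).round(4))
E
```

```text
(343, 796, 3)
[[ 0.5832  0.2374  0.06  ]
 [ 0.6263 -0.1572  0.06  ]
 [ 0.5063 -0.165   0.06  ]
 [ 0.4566  0.2241  0.06  ]] [0.397 0.12  0.392 0.127]
[[ 0.5278  0.1522  0.114 ]
 [ 0.5403  0.0338  0.114 ]
 [ 0.5507 -0.0832  0.114 ]]
```

View pics/crop.png

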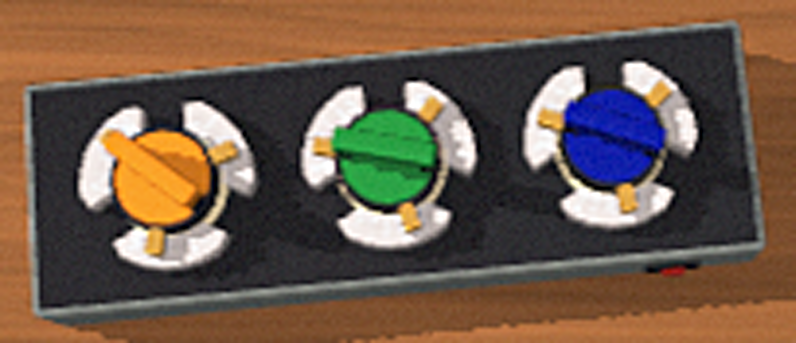

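The crop shows blue ears riding on the ring at crop (551,119), (657,94) and (627,197), with slots at about (605,75), (545,175) and (690,150). The bar runs from the upper left to the lower right.

```bash
python3 - <<'E'
from h import *
c=camera_info("top")
f=lambda l:np.array(l)/3.9+[188-.4,160-.4]
def circ(P):
    A=np.c_[2*P[:,:2],np.ones(3)];s=np.linalg.solve(A,(P[:,:2]**2).sum(1));return s[:2],np.sqrt(s[2]+s[:2]@s[:2])
ctr={}
for n,e in dict(amber=[[111,160],[222,151],[156,241]],green=[[322,146],[431,109],[409,216]],blue=[[551,119],[657,94],[627,197]]).items():
    P=world(c,f(e),.088);o,r=circ(P);d=P[:,:2]-o
    ctr[n]=o;print(n,o.round(4),r.round(4),np.degrees(np.arctan2(d[:,1],d[:,0])).round(1))
v=ctr["amber"]-ctr["blue"];yaw=np.degrees(np.arctan2(v[1],v[0]))-90;print("viewer yaw",yaw,np.hypot(*v))
b=world(c,f([[572,108],[658,148]]),.122);print("bar",b.round(4),np.linalg.norm(b[0]-b[1]))
P=world(c,f([[568,137],[660,131]]),.088)
s=world(c,f([[605,75],[540,178],[690,160]]),.078);d=s[:,:2]-ctr["blue"];print("slots",np.degrees(np.arctan2(d[:,1],d[:,0])).round(1))
P=world(c,f([[28,90],[738,27],[760,243],[40,310]]),.06);d=np.diff(P,axis=0);print("edges",np.degrees(np.arctan2(d[:,1],d[:,0])).round(1),P.mean(0))
E
```

```text
amber [0.5301 0.1543] 0.0326 [ 71.  -59.3 172.4]
green [0.5458 0.0387] 0.0347 [  82.3  -41.8 -157.7]
blue [ 0.5587 -0.0813] 0.0337 [  74.9  -45.7 -165.5]
viewer yaw 6.918898751285397 0.2372685778251468
bar [[ 0.5666 -0.059   0.122 ]
 [ 0.5465 -0.1034  0.122 ]] 0.04877901846098348
slots [   5.5  119.8 -103.5]
edges [ -83.7 -174.6   96.4] [0.54508642 0.03714158 0.06      ]
```

Blue: centre ≈ (0.557, -0.081), ears near 74.5° (mod 120), slots near 6.5° (mod 120). It therefore needs about +52° counter-clockwise, which is inside the stated 28–60°. I'll move to hover over it with the tool x axis along the bar.

{"api": "carry_out", "payload": {"dp": [[3.4,-1.95,0],[3.4,-1.95,0],[3.4,-1.95,0],[3.4,-1.95,0],[3.4,-1.95,0],[3.4,-1.95,0],[3.4,-1.95,0],[3.4,-1.95,0],[3.4,-1.95,0],[3.4,-1.95,0],[3.4,-1.95,0],[3.4,-1.95,0],[3.4,-1.95,0],[3.2,-1.9,0],[0,0,0],[0,0,0]], "twist": [0,0,0,0,0,0,0,0,-8,-8,-8,-8,-8,-8,0,0]}}

```text
time: 1.7
position: [0.4822, -0.0525, 0.2163]
eef_rot: [2.537, 1.852, -0.001]
contact_force: [0.5, -0.4, -0.0]
width: 0.0939
gripper_force: 0.0
```

{"api": "carry_out", "payload": {"dp": [[-0.2,4,0],[-0.2,4,0],[0,0,0],[0,0,0]], "twist": [0,0,0,0]}}

```text
time: 2.1
position: [0.5572, -0.0827, 0.2155]
eef_rot: [-2.54, -1.847, 0.003]
contact_force: [-1.4, -0.1, 0.2]
width: 0.0943
gripper_force: 0.0
```

```bash
python3 - <<'E'
from h import *
c=camera_info("wrist");s=sensors.state();im=get_image("wrist")[:,:,::-1]; cv2.imwrite("pics/w1.png",im)
np.savez("w1.npz",**c);print(s["position"],s["eef_rot"],c)
print(project(c,[[.557,-.081,.114],[.557,-.081,.088]]))
E
```

```text
[ 0.5572052  -0.08268907  0.21548593] [-2.5395325  -1.84714178  0.00276427] {'K': array([[345.5726106 ,   0.        , 318.6299459 ],
       [  0.        , 345.5726106 , 197.96461749],
       [  0.        ,   0.        ,   1.        ]]), 'xyz': array([ 0.58184902, -0.00858338,  0.38208524]), 'attitude': array([ 2.83955336, -0.44714517, -0.06321816])}
[[317.50190559 200.79946311]
 [317.64604731 192.68032551]]
```

View pics/w1.png

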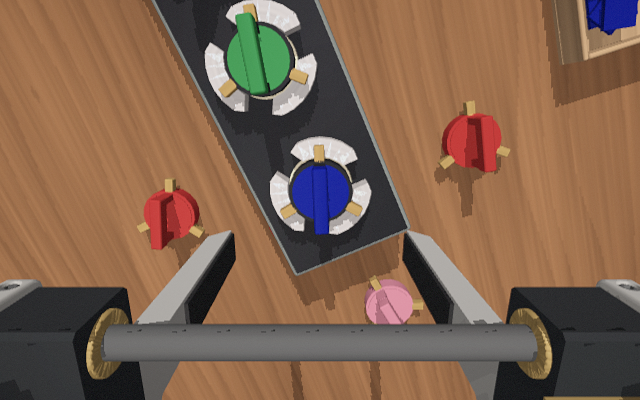

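The wrist view shows the blue cell at about (320,192). Its ears are at (319,153), (289,212) and (354,209), and its bar runs vertically from about (319,165) to (322,233), in line with the tool x axis.

```bash
python3 - <<'E'
from h import *
c=dict(np.load("w1.npz"))
def circ(P):
    A=np.c_[2*P[:,:2],np.ones(3)];s=np.linalg.solve(A,(P[:,:2]**2).sum(1));return s[:2],np.sqrt(s[2]+s[:2]@s[:2])
cs=[]
for n,e in dict(blue=[[319,153],[289,212],[354,209]],green=[[250,10],[228,89],[299,76]]).items():
    P=world(c,e,.088);o,r=circ(P);d=P[:,:2]-o;cs.append(o);print(n,o,r,np.degrees(np.arctan2(d[:,1],d[:,0])).round(1))
v=cs[1]-cs[0];print(np.hypot(*v),np.degrees(np.arctan2(v[1],v[0]))-90)
# blue mask
im=cv2.imread("pics/w1.png");h=cv2.cvtColor(im,cv2.COLOR_BGR2HSV)
m=cv2.inRange(h,(105,120,60),(130,255,255));m[:130]=0;m[250:]=0;m[:,:260]=0;m[:,380:]=0
ys,xs=np.nonzero(m);print(xs.min(),xs.max(),ys.min(),ys.max())
b=world(c,[[319,160],[322,233]],.122);d=(b[1]-b[0])[:2];print(b,np.hypot(*d),np.degrees(np.arctan2(*-d[::-1])),b.mean(0))
E
```

```text
blue [ 0.5597366  -0.08075587] 0.03389573227593052 [  74.4 -164.   -46.2]
green [0.54620989 0.0385261 ] 0.03479754553326228 [  80.  -155.6  -40.6]
0.12004649008820065 6.469769147426575
292 348 164 234
[[ 0.56873774 -0.04859959  0.122     ]
 [ 0.55288448 -0.10554134  0.122     ]] 0.05910744059099392 74.44216260135437 [ 0.56081111 -0.07707047  0.122     ]
```

{"api": "carry_out", "payload": {"dp": [[0.23,0.15,0],[0,0,2],[0,0,2],[0,0,2],[0,0,2],[0,0,1.5],[0,0,1],[0,0,0.35],[0,0,0],[0,0,0]], "twist": [-2.3,0,0,0,0,0,0,0,0,0], "fingers": 50}}

```text
time: 3.15
position: [0.5598, -0.0795, 0.1088]
eef_rot: [2.5, 1.901, 0.001]
contact_force: [-0.3, 0.5, -0.1]
width: 0.0472
gripper_force: 0.0
```

```bash
python3 - <<'E'
from h import *
c=camera_info("wrist");im=get_image("wrist")[:,:,::-1]; cv2.imwrite("pics/w2.png",im)
np.savez("w2.npz",**c)
s=sensors.state();print(s["position"],s["eef_rot"],s["contact_force"],s["width"])
print(project(c,[[.5593,-.081,.122]]))
E
```

```text
[ 0.55991058 -0.0794933   0.10885549] [2.49929601e+00 1.90113614e+00 1.52240629e-03] [ 0.94839536 -0.05314739 -0.30350969] 0.04689182401728376
[[317.7503328  271.29402362]]
```

View pics/w2.png

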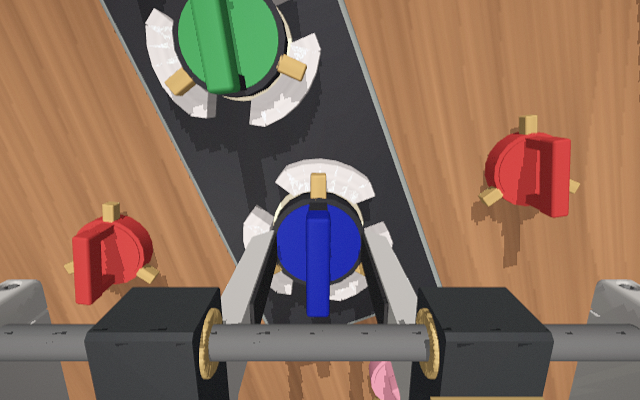

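The jaws straddle the blue bar, which spans rows 205–317 at column 318 and sits centred between the fingers. I'll check the offset along the bar.

```bash
python3 - <<'E'
from h import *
c=dict(np.load("w2.npz"));s=sensors.state();T=R.from_rotvec(s["eef_rot"]).as_matrix()
for n,uv,z in(("bar",[[318,206],[318,317]],.122),("ear",[[318,174],[318,196]],.088)):
    print(n,((world(c,uv,z)-s["position"])@T).round(4))
E
```

```text
bar [[ 0.0317 -0.     -0.0131]
 [-0.0273 -0.     -0.0131]]
ear [[ 0.0399 -0.0001  0.0209]
 [ 0.0274 -0.0001  0.0209]]
```

The tool is centred on the axis to within a millimetre. Next I grip gently.

{"api": "carry_out", "payload": {"dp": [[0,0,0.2],[0,0,0],[0,0,0],[0,0,0],[0,0,0],[0,0,0],[0,0,0],[0,0,0]], "twist": [0,0,0,0,0,0,0,0], "fingers": 0, "force": 12}}

```text
time: 4.0
position: [0.5594, -0.0793, 0.106]
eef_rot: [2.5, 1.902, -0.0]
contact_force: [-0.3, 0.7, 0.5]
width: 0.012
gripper_force: 12.0
```

{"api": "carry_out", "payload": {"dp": [[0,0,0.05],[0,0,0],[0,0,0],[0,0,0],[0,0,0],[0,0,0],[0,0,0],[0,0,0],[0,0,0],[0,0,0]], "twist": [0,-5,-5,-5,-5,-5,-5,-5,0,0]}}

```text
time: 5.0
position: [0.5593, -0.0795, 0.1059]
eef_rot: [1.814, 2.564, -0.001]
contact_force: [-1.5, -0.9, 4.7]
width: 0.0118
gripper_force: 12.0
```

Turned 35°, with a light press of about 5 N and no fall yet, as expected. I'll turn the remaining 17°.

{"api": "carry_out", "payload": {"dp": [[0,0,0],[0,0,0],[0,0,0],[0,0,0],[0,0,0],[0,0,0]], "twist": [-5,-4,-4,-4,0,0]}}

```text
time: 5.6
position: [0.5588, -0.0792, 0.1047]
eef_rot: [-1.416, -2.803, 0.001]
contact_force: [-0.6, -0.4, -1.6]
width: 0.0117
gripper_force: 12.0
```

The upward force has gone and the tool now carries only the cell's weight, so the ears are over the slots. I'll lower it gently.

{"api": "carry_out", "payload": {"dp": [[0,0,0.15],[0,0,0.15],[0,0,0.15],[0,0,0.15],[0,0,0.1],[0,0,0],[0,0,0]], "twist": [0,0,0,0,0,0,0]}}

```text
time: 6.3
position: [0.5589, -0.0793, 0.0982]
eef_rot: [-1.413, -2.805, 0.001]
contact_force: [-3.2, -1.3, -1.4]
width: 0.0119
gripper_force: 12.0
```

{"api": "carry_out", "payload": {"dp": [[0,0,0.1],[0,0,0.1],[0,0,0.05],[0,0,0],[0,0,0]], "twist": [0,0,0,0,0]}}

```text
time: 6.8
position: [0.559, -0.0794, 0.0961]
eef_rot: [-1.413, -2.805, 0.001]
contact_force: [-4.0, -1.3, 2.0]
width: 0.0119
gripper_force: 12.0
```

Contact comes at exactly 10 mm down with a light touch. I'll release, opening only partly, then rise straight up.

{"api": "carry_out", "payload": {"dp": [[0,0,0],[0,0,0],[0,0,0],[0,0,0],[0,0,0],[0,0,0],[0,0,-1],[0,0,-2],[0,0,-3],[0,0,-3],[0,0,-3],[0,0,0],[0,0,0]], "twist": [0,0,0,0,0,0,0,0,0,0,0,0,0], "fingers": 50}}

```text
time: 8.1
position: [0.5596, -0.0793, 0.2167]
eef_rot: [1.413, 2.804, 0.0]
contact_force: [1.5, 0.6, -0.3]
width: 0.0474
gripper_force: 0.0
```

```bash
python3 - <<'E'
from h import *
c=camera_info("wrist");im=get_image("wrist")[:,:,::-1]
np.savez("w3.npz",**c)
s=sensors.state();print(s["position"],s["eef_rot"],s["contact_force"],s["width"])
sc=get_image("scene")[:,:,::-1]
a=cv2.resize(im[60:260,180:460],None,fx=2,fy=2);b=cv2.resize(sc[150:290,240:420],(560,436),interpolation=cv2.INTER_CUBIC)
cv2.imwrite("pics/w3.png",a);cv2.imwrite("pics/s3.png",b)
E
```

```text
[ 0.55882996 -0.07914518  0.21545722] [-1.41306208e+00 -2.80492032e+00  3.65630446e-04] [-0.76708558 -0.52436506 -0.10422639] 0.0471896652744173
```

View pics/w3.png

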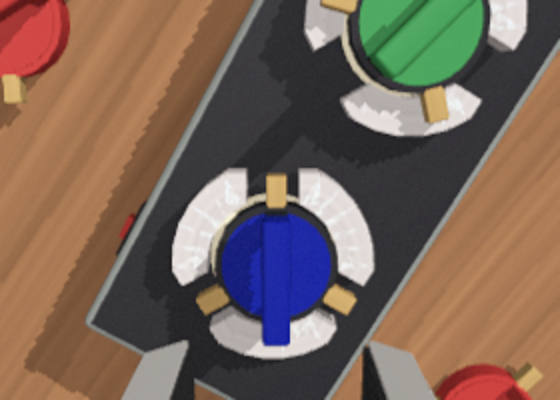

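View pics/s3.png

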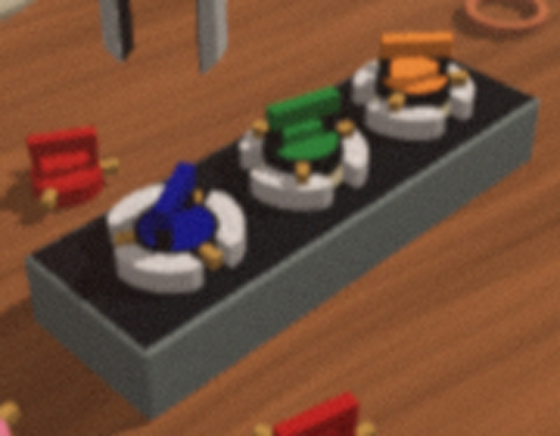

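The wrist crop shows blue ears inside all three slots, at (276,190), (212,299) and (341,298). The scene crop shows the blue cell sunk level with its ring, while green and amber still ride on theirs. The gripper is clear, so I'm handing in.

```bash
python3 -c "
from bench import ctrl
print(ctrl.hand_in())"
```

```text
the job is handed in; nothing more can be done
None
```

The blue cell was turned about 52° in place under light pressure, dropped 10 mm into its slots and sits level; I let go, left the amber and green cells alone, and handed the job in at about 8 s.

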